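# Clear the iron off the lining press and open it

## Task

Someone left the iron standing on the closed lining press. Take it off and set it down gently, flat and lengthwise in the middle of its cork rest, then lift the press board by its red free edge just past its balance point and let it go over by itself so that it stays open. Do not push on the counterweight, do not fling or force the board or push it on against its stop, and leave the tin, the jar and the spatula alone.

Things in the scene. Friction and masses are not known exactly. Their poses are not given: they have to be found in the camera images.
- press: Small bench press, fixed. Origin on the table under the middle of the hinge line. The hinge runs along its x, 85 mm up, between two dark steel cheeks (outer faces at x = +-99 mm, 102 mm high). Free edge of the board towards +y. The bed under the board is 77 mm high and ends at y = 170 mm (its 22 mm high steel foot at y = 175), 200 mm wide.
- board_mid (a point): Middle of the top face of the pale wooden board of the press, 92 mm above the table when closed; moves with the board. Board 170 mm wide (press x), 14 mm thick, from 22 to 227 mm from the hinge (this point at 124 mm). Closed, its last 52 mm towards the free edge overhang with only the table beneath, 78 mm below.
- platen (a joint): Opening angle of the board, rad: 0 closed (level), grows as the free +y edge rises and swings over towards the press's -y; stop at 1.45. Balance point between 0.7 and 1.05, differing from case to case: let go before it, the board falls shut; past it, it swings on by itself (damped hinge) and rests at 1.45. Lifting at the edge takes about 3 N when closed, less and less towards balance.
- lip: Red round bar along the board's free edge: 18 mm in diameter, 178 mm long, along x of the press. Its origin is the middle of the bar, 232 mm from the hinge line, at the height of the hinge when closed (85 mm); it moves with the board.
- counterweight: Dark steel drum, 56 mm in diameter, 60 mm long, on two rods from the board; its origin is the middle of the drum. Closed it hangs 50 mm behind the hinge (-y of the press) and 80 mm above it; open, it comes down to about 90 mm behind the hinge and 45 mm above the table.
- iron: Blue cordless iron, loose, 0.6 to 0.9 kg, standing on the board: 165 mm long, 86 wide, 109 high. Origin: centre of the underside of its steel sole; x to its nose (80 mm ahead; heel 85 mm behind), z up. Black handle bar along x, 22 mm thick, axis 98 mm above the sole, straight from x = -60 to +40 mm, 34 mm free below it. Balance point near x = -15 mm.
- rest: Iron rest, fixed: aluminium plate 230 mm along its x by 150 mm along its y, with a cork top 205 by 125 mm, 12 mm high. Origin at the centre of the underside. The iron stands along x, nose either way.
- tin: Bystander: paint tin with a yellow band, 100 mm in diameter, 112 mm high; origin at the centre of its underside.
- jar: Bystander: jar with red cap, 70 mm in diameter, 100 mm high; origin at the centre of its underside.
- spatula: Bystander: spatula, 200 mm long, lying flat on the table along its x.
Not all that is in view belongs to the job. Leave any orange or turquoise look-alike of the iron alone.

How it is judged (in metres and radians):
On the way, in this order (a step that is already met when the one before it is completed fails the run):
1. the iron stands flat in the middle of its rest, lengthwise, let go (x of iron in the frame of rest between -0.035 and 0.035 m and y of iron in the frame of rest between -0.03 and 0.03 m and z of iron in the frame of rest below 0.016 m and angle between iron's own z axis and vertical below 0.06 rad and angle between the x axis of iron and the x axis of rest, either way round below 0.3 rad and contact force between the fingers and iron below 0.1 N), for 0.2 s.
2. the board has gone over and stands open (value of joint platen above 1.38 rad), for 0.2 s.
At the end, for the whole second after the job is handed in: The press board rests open by itself (beyond 1.38 rad, still), and the iron stands still and flat on its rest, within 35 mm of the middle along it and 30 mm across, in line with it within 0.3 rad either way round (value of joint platen above 1.38 rad and velocity of joint platen between -0.05 and 0.05 rad/s and x of iron in the frame of rest between -0.035 and 0.035 m and y of iron in the frame of rest between -0.03 and 0.03 m and z of iron in the frame of rest below 0.016 m and angle between iron's own z axis and vertical below 0.06 rad and angle between the x axis of iron and the x axis of rest, either way round below 0.3 rad and linear speed of iron below 0.02 m/s); the robot touches nothing.
It fails at once if the iron is tilted more than 0.6 rad, dropped or thrown (over 0.5 m/s while not held), or lifted with the board (board above 0.15 rad with the iron on it) (angle between iron's own z axis and vertical above 0.6 rad or (contact force between the fingers and iron below 0.05 N and linear speed of iron above 0.5 m/s) or (value of joint platen above 0.15 rad and contact force between iron and press above 0.2 N)).
It fails at once if the counterweight is pushed (more than 1 N) (contact force between any of the fingers, the arm and counterweight above 1 N).
It fails at once if the press is forced (over 40 N) or its board flung (over 2.5 rad/s) (contact force between any of the fingers, the arm and press above 40 N or (velocity of joint platen above 2.5 rad/s or velocity of joint platen below -2.5 rad/s)).
It fails at once if the board is pushed on (more than 1 N) beyond 1.25 rad instead of going over by itself (value of joint platen above 1.25 rad and contact force between any of the fingers, the arm and press above 1 N).
It fails at once if the tin, the jar or the spatula is moved more than 30 mm (distance of any of tin, jar, spatula from where it was at the start of the episode above 0.03 m).
It also fails if it takes over 67 s, if anything falls off the work surface, if the arm or the gripper's body presses on something with over 40 N, if the wrist force passes 120 N, or if a joint passes its speed limit or range.

## Robot

A 6-joint arm with a two-finger parallel gripper is mounted at the origin on the work surface. World frame = base frame: x ahead of the robot, y to its left, z up, the work surface at z = 0. Lengths are in mm, angles in rad, forces in N, time in s.
With the tool pointing down it reaches from about 275 to 1000 mm from the base axis. Payload 8.4 kg.
Tool frame: the origin (TCP) lies on the mounting face of the last link; the fingertips stand 173 mm ahead of it and the grasp point (between the pads) lies 155 mm ahead of it; z points along the fingers, y is the direction in which the jaws open and shut (so a half turn about z gives the same grasp; the last joint's range is limited). The gripper opens to 85 mm and grips with 20 to 120 N. Pads are 22 mm wide; open, the fingers measure 114 mm over their backs; the gripper's body (76 mm by 85 mm) begins 54 mm behind the grasp point. The pads swing forward as they close: fully open they stand 13 mm farther back than shut.
Start: joints at [1.17, 0.353, 1.633, -0, 1.155, -0.002], TCP at [242.695, 575.959, 404.681] pointing down, gripper open.
Joint ranges: [-2.63, 2.63], [-0.92, 2.1], [0.06, 2.66], [-1.3, 4.44], [0, 2.69], [-3.02, 3.02]. Speed limits (rad/s): [2.22, 2.22, 2.79, 3.14, 3.14, 3.14].

## Interface

Orientations are given as [roll, pitch, yaw] about the fixed x, y, z axes, in that order (R = Rz(yaw) Ry(pitch) Rx(roll)).
In Python, from rig import readout, imaging, ticket gives the robot as it stands.
- The arm moves only by the tool step_arm, never from a script. Its argument "deltas" is a list of rows, each an object with "translation": the shift along the tool's x, y, z in cm, a list of three; "rot": the turn, a rotation vector about the tool's x, y, z in rad, a list of three. In form: [{"translation": [x, y, z], "rot": [rx, ry, rz]}, ...]. A call has 1 to 8 rows; each row is the pose to reach, as a shift and turn from the pose commanded when the call began, along the tool's axes at that moment; what a row does not reach only later rows make up. A row lasts 1/8 s, in which the tool goes at most 62.5 mm and 10.7 degrees, less where a joint would pass 70% of its speed; a pose out of reach is approached as far as the arm can. A call with a gripper value outside its range is refused whole. "grip" is the closure in counts, from 0 (fully open) to 255 (shut), set as the call begins (left out, the last holds). The fingers move at their own pace and stop on an object; "squeeze" is the grip in N (left out, the last holds). Time passes only in rows, so rows that repeat a pose let the fingers close. It gives the time, the measured TCP pose, the force and the opening at its end, in the units of the state.
- readout.sense(): the state, without advancing time (a new reading comes with each control period).
- imaging.grab_frame(name): name is "side" or "top"; returns a dict with "image" (420x560x3 uint8, red, green, blue), "camera_matrix" (3x3 intrinsics, pixels), "k1" (the pictures are not rectified: a ray, as slopes to the right and down, at radius r is drawn at 1 + k1 r^2 times it, then the intrinsics apply), "world_to_cam" (4x4, takes a point from world to camera coordinates). Camera axes: x right, y up, looking along -z (the intrinsics and any distortion apply to the point x, -y, -z); pixel columns grow to the right and rows downward; lengths in mm; the calibration is good to about 2 mm. A picture is of the moment at which its call begins. There is no depth.
- ticket.sign_off(): hands the job in, once; it reports no verdict.
The state is a dict: "clock": time; "qpos": joint angles; "qvel": joint speeds; "joint_efforts": joint torques, N m; "eef_pos": TCP position; "tcp_rot": TCP orientation; "contact_force": force on the tool from outside, world axes, zero at the start; "wrist_torque": the same for the moment, N m; "opening": opening from 0.0 (shut) to 1.0 (fully open).
Only numpy, scipy, OpenCV 4.12 (cv2) and the standard library are available. Lean on these libraries where they do the work, as an engineer would, in place of code of your own. Each camera call takes 0.05 s, during which the arm holds its last target.

## Working session

There is one attempt and no reset: what is moved stays moved. The work goes in short steps, Python scripts to look and compute and a tool call to move; the robot and the scene stay as the last step left them, time stands still between calls to the robot, and variables do not carry over. Pictures are saved under pics/ and viewed, and the job is handed in when it is done.

Besides the shell and the picture viewer there is one more tool, called after "Emit:" in YAML: its name, and indented under it one key for each argument. step_arm: Moves the arm, as the interface text tells. Its arguments: {"type":"object","properties":{"deltas":{"type":"array","items":{"type":"object","properties":{"translation":{"type":"array","items":{"type":"number"}},"rot":{"type":"array","items":{"type":"number"}}}}},"grip":{"type":"number"},"squeeze":{"type":"number"}},"required":["deltas"]}

```bash
mkdir -p pics; ls
python3 - <<'E'
from rig import readout, imaging
import cv2,numpy as np
print(readout.sense())
for n in("side","top"):
    f=imaging.grab_frame(n); cv2.imwrite(f"pics/{n}0.png",f["image"][:,:,::-1])
    print(n,f["camera_matrix"],f["k1"],f["world_to_cam"])
E
```

```text
pics
{'clock': 0.0, 'qpos': array([ 1.16961408e+00,  3.53645370e-01,  1.63414341e+00,  2.79001809e-05,
        1.15522265e+00, -2.40431044e-03]), 'qvel': array([ 9.56016355e-04, -1.45778771e-03,  2.38467101e-04,  8.32178436e-04,
        7.17256053e-05, -8.56655192e-05]), 'joint_efforts': array([-4.00579120e-05, -6.05241466e+01, -3.42060363e+01,  8.15049276e-06,
        9.39961028e-03,  3.76775245e-05]), 'eef_pos': array([242.58628335, 575.73679241, 403.95928692]), 'tcp_rot': array([-3.14017394e+00, -2.89205503e-05,  2.74280341e+00]), 'contact_force': array([-0.30312298,  0.4999034 ,  0.17761113]), 'wrist_torque': array([ 0.03351437,  0.01239766, -0.02168623]), 'opening': 1.0023719286679198}
side [[455.70347011   0.         277.91695433]
 [  0.         455.70347011 215.03546357]
 [  0.           0.           1.        ]] 0.014594590201105434 [[ 8.15498128e-01 -5.78228855e-01 -2.47829602e-02 -4.53786981e+02]
 [ 3.47957601e-01  4.55620355e-01  8.19350718e-01 -2.92150549e+02]
 [-4.62480607e-01 -6.76802396e-01  5.72756672e-01 -9.69543644e+02]
 [ 0.00000000e+00  0.00000000e+00  0.00000000e+00  1.00000000e+00]]
top [[500.7125791    0.         274.77415957]
 [  0.         500.7125791  206.04815454]
 [  0.           0.           1.        ]] -0.013358454166275017 [[ 1.80954528e-02 -9.99677376e-01 -1.78241142e-02  2.27865709e+01]
 [ 9.80737865e-01  1.42792598e-02  1.94805912e-01 -5.82381710e+02]
 [-1.94488548e-01 -2.10058849e-02  9.80679845e-01 -1.61643736e+03]
 [ 0.00000000e+00  0.00000000e+00  0.00000000e+00  1.00000000e+00]]
```

View pics/side0.png

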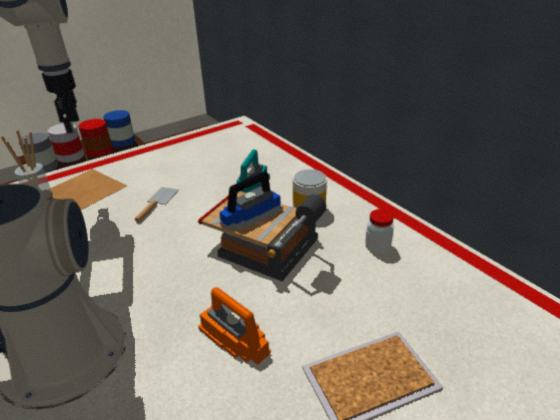

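View pics/top0.png

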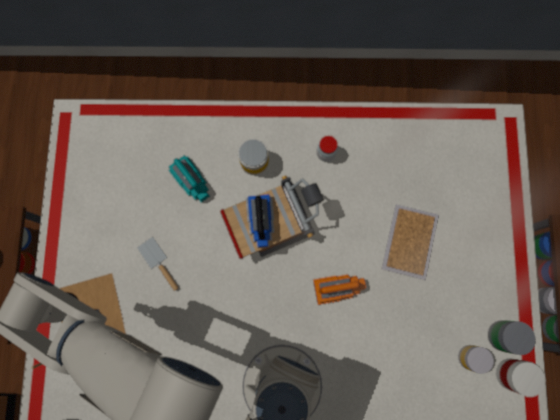

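Top view: the press is at about (265,218) with its red lip on the left. The blue iron is on the board at (260,220). The cork rest is at (411,242), the orange decoy at (338,289) and the turquoise decoy at (188,178). I'll zoom in.

```bash
cat > h.py <<'E'
import cv2,numpy as np,os
from rig import readout, imaging
def params(f):
    K=np.array(f["camera_matrix"]);W=np.array(f["world_to_cam"]);return K,f["k1"],W
def proj(f,P):
    K,k,W=params(f);P=np.atleast_2d(np.asarray(P,float));c=P@W[:3,:3].T+W[:3,3]
    s=np.c_[c[:,0]/-c[:,2],-c[:,1]/-c[:,2]];r2=(s**2).sum(1,keepdims=True);s=s*(1+k*r2)
    return s*[K[0,0],K[1,1]]+[K[0,2],K[1,2]]
def unproj(f,uv,z):
    K,k,W=params(f);d=(np.asarray(uv,float)-[K[0,2],K[1,2]])/[K[0,0],K[1,1]];s=d.copy()
    for _ in range(20): s=d/(1+k*(s@s))
    R=W[:3,:3];ray=R.T@np.array([s[0],-s[1],-1]);o=-R.T@W[:3,3]
    return o+ray*(z-o[2])/ray[2]
def crop(f,x0,y0,w,h,sc,name,pts=None):
    im=f["image"][y0:y0+h,x0:x0+w,::-1];im=cv2.resize(im,None,fx=sc,fy=sc,interpolation=cv2.INTER_CUBIC)
    for i in range((x0+19)//20*20,x0+w,20): cv2.putText(im,str(i),(int((i-x0)*sc),10),0,.35,(255,0,255),1);cv2.line(im,(int((i-x0+.5)*sc),12),(int((i-x0+.5)*sc),20),(255,0,255),1)
    for j in range((y0+19)//20*20,y0+h,20): cv2.putText(im,str(j),(0,int((j-y0+.5)*sc)+4),0,.35,(255,0,255),1)
    if pts is not None:
        for p in pts: cv2.circle(im,(int((p[0]-x0+.5)*sc),int((p[1]-y0+.5)*sc)),2,(0,255,0),-1)
    cv2.imwrite("pics/"+name,im)
E
python3 - <<'E'
from h import *
f=imaging.grab_frame("top"); np.save("top0.npy",f,allow_pickle=True)
crop(f,210,120,140,150,5.0 if 0 else 4,"t1.png"); crop(f,370,190,80,100,6,"t2.png")
g=imaging.grab_frame("side");np.save("side0.npy",g,allow_pickle=True)
crop(g,190,130,150,150,4,"s1.png")
crop(g,290,320,160,100,5,"s2.png")
E
```

```text
(no output)
```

View pics/t1.png

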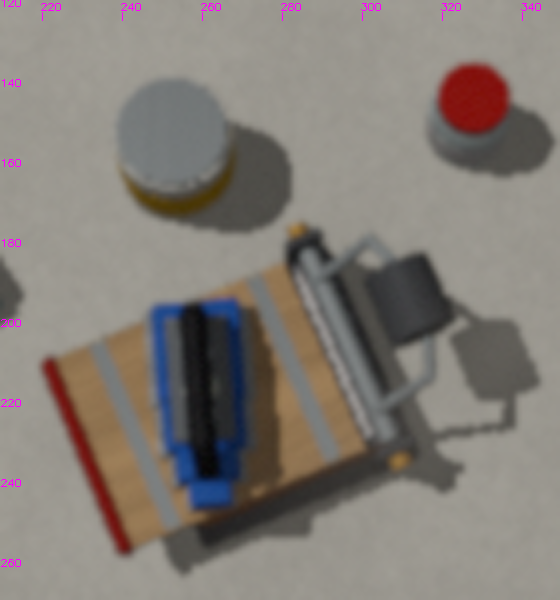

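View pics/t2.png

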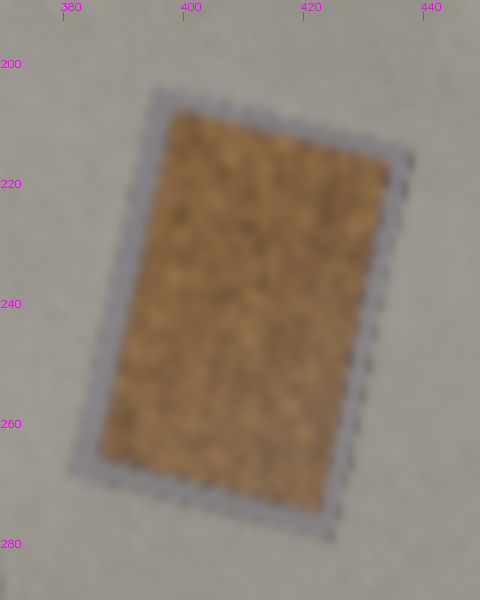

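View pics/s1.png

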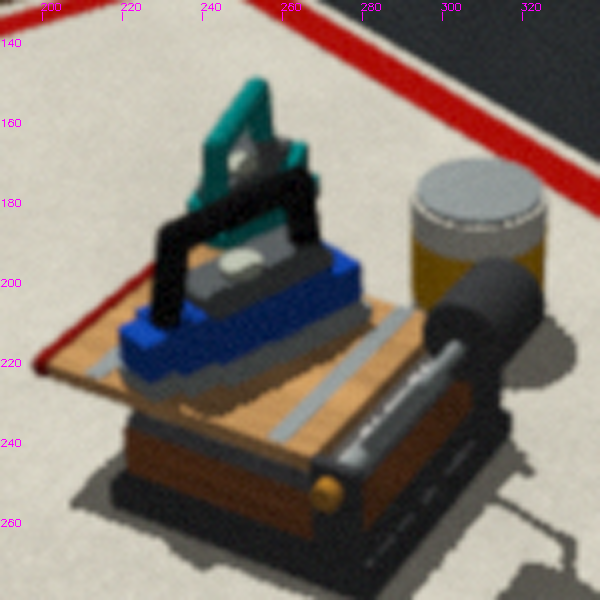

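```bash
cat > m1.py <<'E'
from h import *
f=np.load("top0.npy",allow_pickle=True).item();g=np.load("side0.npy",allow_pickle=True).item()
c=lambda x,y,x0=210,y0=120,s=4:(x0+x/s-.5,y0+y/s-.5)
U=lambda p,z:unproj(f,p,z)[:2]
a,b=U(c(48,362),85),U(c(124,550),85)
print("lip",a,b,np.linalg.norm(a-b),(a+b)/2)
k1,k2=U(c(297,230),85),U(c(400,460),85)
print("hinge",k1,k2,np.linalg.norm(k1-k2),(k1+k2)/2, np.linalg.norm((k1+k2)/2-(a+b)/2))
print("lip ang",np.degrees(np.arctan2(*(a-b)[::-1])),np.degrees(np.arctan2(*(k1-k2)[::-1])))
r=[U(c(x,y,370,190,6),12) for x,y in((172,110),(390,160),(324,512),(98,458))]
print("cork",r,np.mean(r,0),[np.linalg.norm(r[i]-r[i-1]) for i in range(4)],[np.degrees(np.arctan2(*((p-q)[::-1]))) for p,q in((r[0],r[3]),(r[1],r[2]))])
h1,h2=U(c(193,303),92+98),U(c(208,475),92+98)
print("handle",h1,h2,np.linalg.norm(h1-h2),np.degrees(np.arctan2(*(h2-h1)[::-1])))
# side: bar ends
cs=lambda x,y:(190+x/4-.5,130+y/4-.5)
for p in((170,232),(300,180)): print("side bar",unproj(g,cs(*p),190)[:2])
E
python3 m1.py
```

```text
lip [560.67502218 206.68906252] [407.28428112 139.27153025] 167.55250848849346 [483.97965165 172.98029638]
hinge [675.34835231   3.65384663] [483.95341424 -82.74053877] 209.990504893842 [579.65088328 -39.54334607] 233.06497626973467
lip ang 23.726209345520704 24.29409574729666
cork [array([ 590.87286018, -388.9547212 ]), array([ 563.73441133, -511.56769937]), array([ 364.56342622, -466.47390212]), array([ 392.46370094, -342.00720417])] [ 477.90859967 -427.25088172] [np.float64(203.88787072330223), np.float64(125.58040381348648), np.float64(204.21197775667125), np.float64(127.55541630070684)] [np.float64(-13.31246496794263), np.float64(-12.757116188424952)]
handle [588.88054348  82.66039791] [455.4026775   67.96407771] 134.28448359221636 -173.71686781588852
side bar [480.68420344  83.53299569]
side bar [581.41399135  87.58728413]
```

```bash
cat > m2.py <<'E'
from h import *
import sys
f=np.load("top0.npy",allow_pickle=True).item();g=np.load("side0.npy",allow_pickle=True).item()
x,y,yaw=map(float,sys.argv[1:4]);yaw=np.radians(yaw)
def T(P,z0=92): P=np.atleast_2d(np.array(P,float));c,s=np.cos(yaw),np.sin(yaw);return np.c_[x+c*P[:,0]-s*P[:,1],y+s*P[:,0]+c*P[:,1],z0+P[:,2]]
L=np.linspace(0,1,40)
def seg(a,b): a,b=np.array(a,float),np.array(b,float);return a+(b-a)*L[:,None]
P=[]
for yy in(-11,11): P.append(seg((-60,yy,98),(40,yy,98)))
for zz in (87,109):P.append(seg((-60,0,zz),(40,0,zz)))
for xx in(-60,40): P.append(seg((xx,-11,98),(xx,11,98)))
P.append(seg((-85,-43,0),(-85,43,0)));P.append(seg((80,-15,0),(80,15,0)))
P.append(seg((-85,-43,0),(0,-43,0)));P.append(seg((-85,43,0),(0,43,0)))
P=T(np.vstack(P))
crop(f,230,180,60,80,8,"o_t.png",proj(f,P));crop(g,210,140,90,100,6,"o_s.png",proj(g,P))
a=cv2.imread("pics/o_t.png");b=cv2.imread("pics/o_s.png");H=max(a.shape[0],b.shape[0]);pad=lambda i:np.pad(i,((0,H-i.shape[0]),(0,0),(0,0)))
o=cv2.resize(np.hstack([pad(a),pad(b)]),None,fx=.75,fy=.75);cv2.imwrite(f"pics/{sys.argv[4]}",o)
E
python3 m2.py 521 85.5 -177 o1.png
```

```text
(no output)
```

View pics/o1.png

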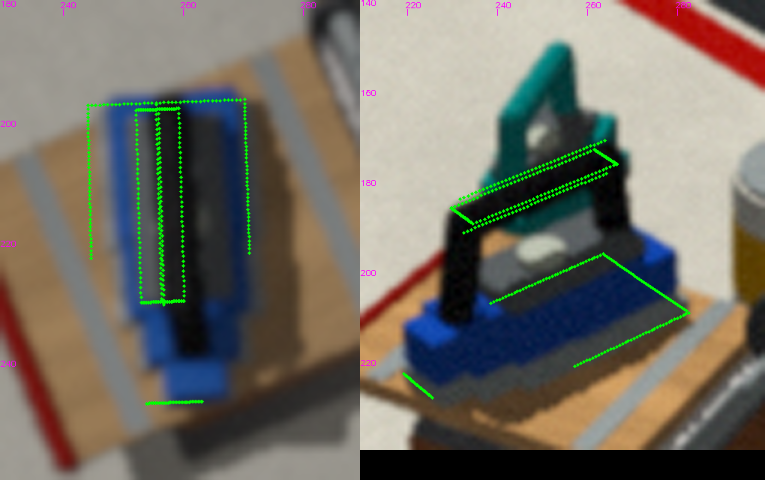

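```bash
python3 m2.py 519 76 -174.5 o2.png
```

```text
(no output)
```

View pics/o2.png

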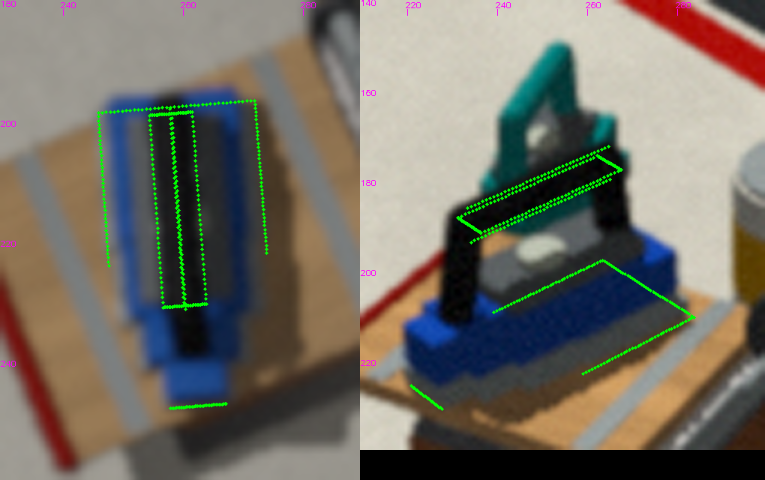

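```bash
cat > go.py <<'E'
from h import *
from scipy.spatial.transform import Rotation as Ro
def down(yawdeg): return Ro.from_euler('xyz',[np.pi,0,np.radians(yawdeg)])
def delta(pos,R,st=None):
    s=st or readout.sense();R0=Ro.from_euler('xyz',s["tcp_rot"])
    t=R0.inv().apply(np.array(pos)-s["eef_pos"])/10; r=(R0.inv()*R).as_rotvec()
    print("t cm",t.round(2),"rot",r.round(3),"from",s["eef_pos"].round(1),s["tcp_rot"].round(3),"t",s["clock"])
E
python3 -c "
from go import *
delta((534,77.5,404),down(185.5))"
```

```text
t cm [-46.2  -34.61   0.05] rot [-0.001 -0.    -0.495] from [242.6 575.8 404.2] [-3.141 -0.     2.743] t 0.2
```

Emit:
step_arm:
  deltas:
    - {"translation":[-46.2,-34.6,0],"rot":[0,0,-0.495]}
    - {"translation":[-46.2,-34.6,0],"rot":[0,0,-0.495]}
    - {"translation":[-46.2,-34.6,0],"rot":[0,0,-0.495]}
    - {"translation":[-46.2,-34.6,0],"rot":[0,0,-0.495]}
    - {"translation":[-46.2,-34.6,0],"rot":[0,0,-0.495]}
    - {"translation":[-46.2,-34.6,0],"rot":[0,0,-0.495]}
    - {"translation":[-46.2,-34.6,0],"rot":[0,0,-0.495]}
    - {"translation":[-46.2,-34.6,0],"rot":[0,0,-0.495]}
  grip: 0

```text
clock: 1.2
eef_pos: [495.0, 143.9, 404.9]
tcp_rot: [3.141, 0.0, -3.045]
contact_force: [1.0, -0.0, -0.1]
opening: 1.0
```

```bash
python3 -c "
from go import *
delta((534,77.5,404),down(185.5));print(readout.sense()['qpos'])"
```

```text
t cm [-3.25 -6.98  0.09] rot [0. 0. 0.] from [495.  143.9 404.9] [ 3.141  0.    -3.045] t 1.2
[ 2.79977073e-01  1.82067163e-01  1.86486112e+00  7.57172299e-05
  1.09414674e+00 -1.38706453e+00]
```

Emit:
step_arm:
  deltas:
    - {"translation":[-3.25,-7.0,0],"rot":[0,0,0]}
    - {"translation":[-3.25,-7.0,0],"rot":[0,0,0]}
    - {"translation":[-3.25,-7.0,0],"rot":[0,0,0]}

```text
clock: 1.58
eef_pos: [533.4, 78.7, 404.4]
tcp_rot: [3.141, -0.001, -3.047]
contact_force: [0.9, 0.2, -0.0]
opening: 1.003
```

```bash
python3 -c "
from go import *
delta((534,77.5,343),down(185.5))
f=imaging.grab_frame('top');g=imaging.grab_frame('side')
crop(f,210,160,120,100,5,'a_t.png');crop(g,170,80,150,150,4,'a_s.png')"
```

```text
t cm [-0.05 -0.13  6.14] rot [ 0.    -0.001 -0.002] from [533.4  78.7 404.4] [ 3.141e+00 -1.000e-03 -3.047e+00] t 1.575
```

View pics/a_s.png

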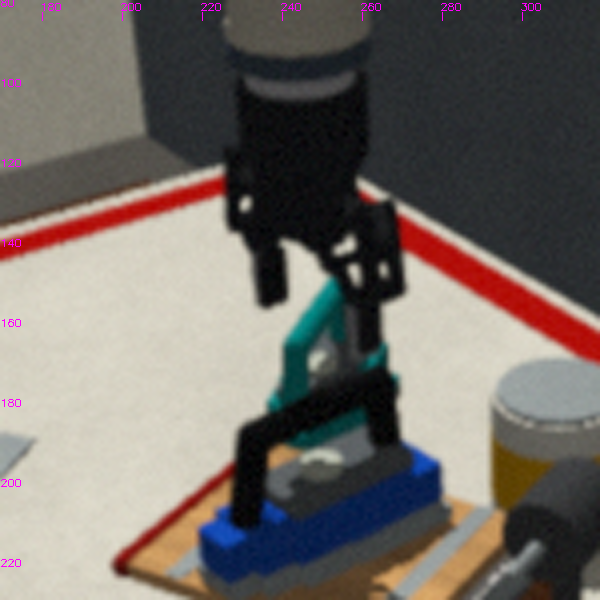

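View pics/a_t.png

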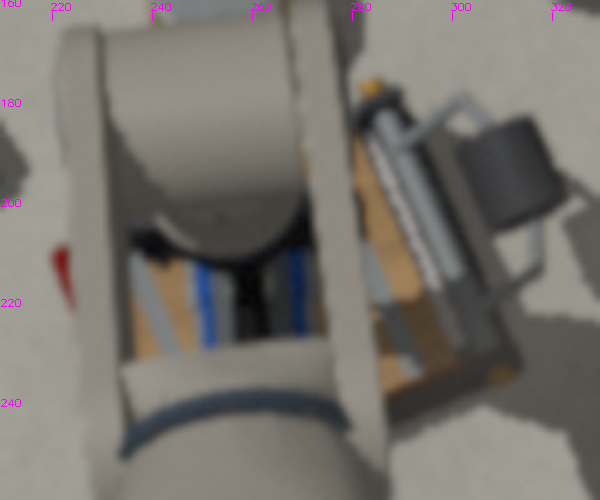

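The fingers straddle the handle: their tips are at about (235,152) and (262,165) in the side view, with the bar below and between them. Going down to grasp.

Emit:
step_arm:
  deltas:
    - {"translation":[0,-0.1,3.0],"rot":[0,0,0]}
    - {"translation":[0,-0.1,6.0],"rot":[0,0,0]}
    - {"translation":[0,-0.1,6.2],"rot":[0,0,0]}
    - {"translation":[0,-0.1,6.2],"rot":[0,0,0]}

```text
clock: 2.17
eef_pos: [533.4, 79.2, 343.5]
tcp_rot: [3.141, 0.0, -3.044]
contact_force: [0.3, 0.5, 0.5]
opening: 1.003
```

Emit:
step_arm:
  deltas:
    - {"translation":[0,0,0],"rot":[0,0,0]}
    - {"translation":[0,0,0],"rot":[0,0,0]}
    - {"translation":[0,0,0],"rot":[0,0,0]}
    - {"translation":[0,0,0],"rot":[0,0,0]}
    - {"translation":[0,0,0],"rot":[0,0,0]}
    - {"translation":[0,0,0],"rot":[0,0,0]}
    - {"translation":[0,0,0],"rot":[0,0,0]}
  grip: 255
  squeeze: 80

```text
clock: 3.05
eef_pos: [533.6, 78.2, 343.3]
tcp_rot: [3.142, 0.0, -3.045]
contact_force: [-1.9, -0.2, 4.7]
opening: 0.238
```

```bash
python3 -c "
from go import *
delta((534,77.5,343),down(185.5));print(readout.sense())
g=imaging.grab_frame('side')
crop(g,170,80,150,150,4,'b_s.png')"
```

```text
t cm [-0.04 -0.08  0.03] rot [0. 0. 0.] from [533.6  78.2 343.3] [ 3.142  0.    -3.045] t 3.05
{'clock': 3.05, 'qpos': array([ 1.42758718e-01,  2.90615405e-01,  1.87571682e+00,  4.00936009e-05,
        9.74780394e-01, -1.52420381e+00]), 'qvel': array([-2.61934996e-03, -2.13674034e-03, -1.58740282e-03, -1.11188647e-04,
       -1.84172673e-03,  2.59641834e-05]), 'joint_efforts': array([-1.92340636e-01, -4.90980899e+01, -2.91196454e+01, -1.14204557e-02,
       -5.42313606e-01,  8.49726121e-02]), 'eef_pos': array([533.55535243,  78.2124699 , 343.27037377]), 'tcp_rot': array([ 3.14153714e+00,  4.77971795e-04, -3.04544897e+00]), 'contact_force': array([-1.93746202, -0.21679479,  4.65702816]), 'wrist_torque': array([-0.00979647,  0.27758456,  0.08223374]), 'opening': 0.23822873694771463}
```

View pics/b_s.png

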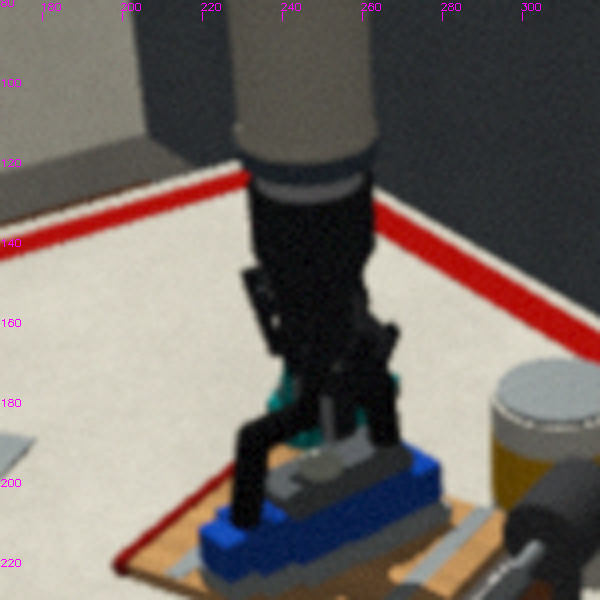

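The gripper holds the bar at (248,180); the opening of about 20 mm fits the 22 mm bar. Lifting.

Emit:
step_arm:
  deltas:
    - {"translation":[0,0,-0.5],"rot":[0,0,0]}
    - {"translation":[0,0,-1.5],"rot":[0,0,0]}
    - {"translation":[0,0,-3.0],"rot":[0,0,0]}
    - {"translation":[0,0,-5.0],"rot":[0,0,0]}
    - {"translation":[0,0,-8.0],"rot":[0,0,0]}
    - {"translation":[0,0,-11.0],"rot":[0,0,0]}
    - {"translation":[0,0,-13.0],"rot":[0,0,0]}
    - {"translation":[0,0,-13.0],"rot":[0,0,0]}

```text
clock: 4.1
eef_pos: [533.7, 78.3, 474.9]
tcp_rot: [3.141, 0.004, -3.045]
contact_force: [0.3, 0.0, -9.1]
opening: 0.229
```

```bash
python3 -c "
from go import *
s=readout.sense();print(s['contact_force'],s['wrist_torque'])
delta((478,-427,473),down(167))
g=imaging.grab_frame('side');f=imaging.grab_frame('top')
crop(g,170,50,150,150,4,'c_s.png');crop(f,190,130,150,140,4,'c_t.png')"
```

```text
[ 0.31132389  0.0363024  -9.14765253] [-0.12217792 -0.16143863 -0.00745189]
t cm [ 10.4  -49.76   0.13] rot [0.001 0.004 0.323] from [533.7  78.3 474.9] [ 3.141  0.004 -3.045] t 4.1
```

View pics/c_s.png

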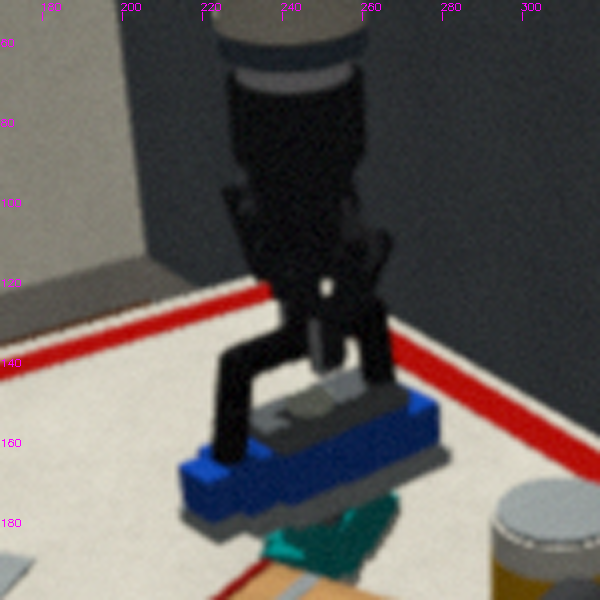

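View pics/c_t.png

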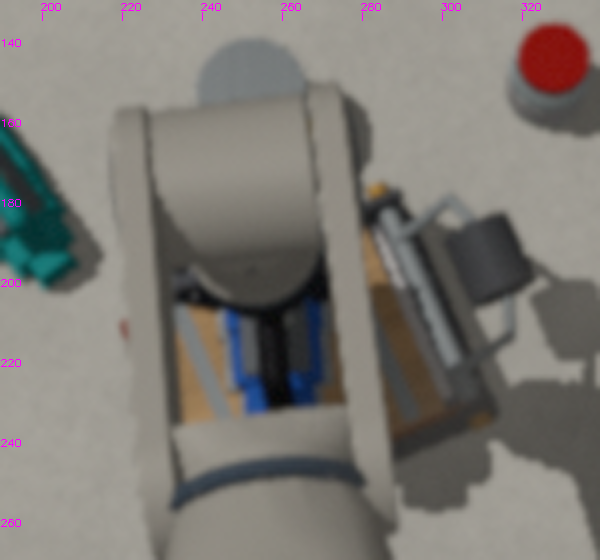

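```bash
python3 -c "
from go import *
delta((492.4,-430.6,495),down(167))"
```

```text
t cm [  8.94 -50.25  -2.26] rot [-0.    -0.001  0.323] from [533.1  78.2 472.3] [-3.142e+00 -1.000e-03 -3.045e+00] t 4.2
```

Emit:
step_arm:
  deltas:
    - {"translation":[0.3,-1.5,-1.5],"rot":[0,0,0.01]}
    - {"translation":[0.8,-4.5,-2.3],"rot":[0,0,0.03]}
    - {"translation":[1.5,-8.5,-2.3],"rot":[0,0,0.055]}
    - {"translation":[2.3,-13.0,-2.3],"rot":[0,0,0.085]}
    - {"translation":[3.2,-18.0,-2.3],"rot":[0,0,0.115]}
    - {"translation":[4.1,-23.0,-2.3],"rot":[0,0,0.15]}
    - {"translation":[5.0,-28.0,-2.3],"rot":[0,0,0.18]}
    - {"translation":[5.8,-32.5,-2.3],"rot":[0,0,0.21]}

```text
clock: 5.2
eef_pos: [506.0, -253.1, 495.4]
tcp_rot: [3.142, -0.001, 3.026]
contact_force: [0.6, 0.2, -9.4]
opening: 0.231
```

```bash
python3 -c "
from go import *
delta((492.4,-430.6,495),down(167))"
```

```text
t cm [ -0.7  -17.79   0.04] rot [-0.    -0.001  0.111] from [ 506.  -253.1  495.4] [ 3.142e+00 -1.000e-03  3.026e+00] t 5.2
```

Emit:
step_arm:
  deltas:
    - {"translation":[-0.2,-4.5,0],"rot":[0,0,0.03]}
    - {"translation":[-0.4,-9.0,2],"rot":[0,0,0.06]}
    - {"translation":[-0.5,-13.0,6],"rot":[0,0,0.09]}
    - {"translation":[-0.6,-16.0,10],"rot":[0,0,0.105]}
    - {"translation":[-0.7,-17.5,14],"rot":[0,0,0.111]}
    - {"translation":[-0.7,-17.8,16],"rot":[0,0,0.111]}
    - {"translation":[-0.7,-17.8,17],"rot":[0,0,0.111]}
    - {"translation":[-0.7,-17.8,17],"rot":[0,0,0.111]}

```text
clock: 6.2
eef_pos: [493.9, -428.0, 326.1]
tcp_rot: [3.141, -0.0, 2.917]
contact_force: [0.8, 0.7, -9.5]
opening: 0.233
```

```bash
python3 -c "
from go import *
delta((492.4,-430.6,263.3),down(167))
g=imaging.grab_frame('side');f=imaging.grab_frame('top')
crop(g,270,230,190,190,4,'d_s.png');crop(f,360,170,110,120,5,'d_t.png')"
```

```text
t cm [ 0.09 -0.29  6.28] rot [ 0.    -0.     0.003] from [ 493.9 -428.   326.1] [ 3.141 -0.     2.917] t 6.2
```

View pics/d_s.png

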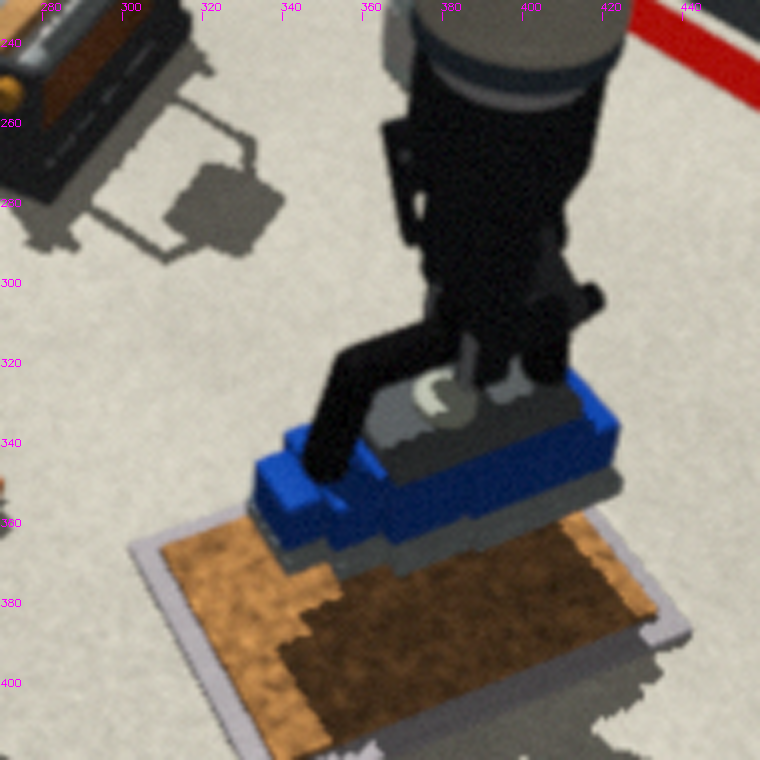

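View pics/d_t.png

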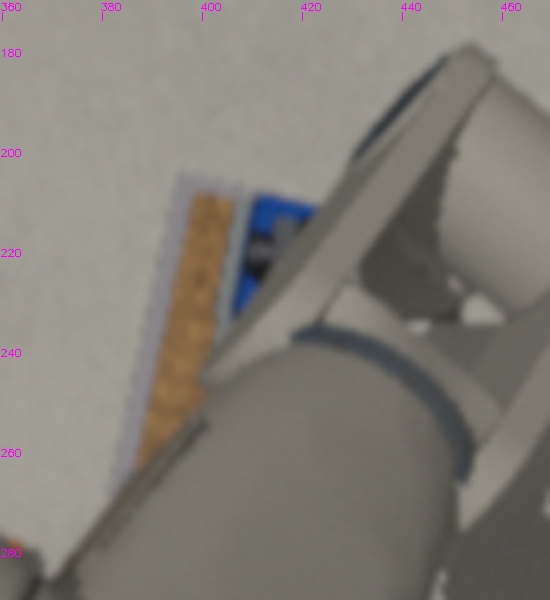

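The iron is in line over the cork, roughly central. Lowering it slowly.

Emit:
step_arm:
  deltas:
    - {"translation":[0.1,-0.3,1.5],"rot":[0,0,0]}
    - {"translation":[0.1,-0.3,3.5],"rot":[0,0,0]}
    - {"translation":[0.1,-0.3,5.0],"rot":[0,0,0]}
    - {"translation":[0.1,-0.3,5.6],"rot":[0,0,0]}
    - {"translation":[0.1,-0.3,5.8],"rot":[0,0,0]}
    - {"translation":[0.1,-0.3,6.0],"rot":[0,0,0]}
    - {"translation":[0.1,-0.3,6.1],"rot":[0,0,0]}
    - {"translation":[0.1,-0.3,6.1],"rot":[0,0,0]}

```text
clock: 7.3
eef_pos: [492.1, -431.2, 265.0]
tcp_rot: [-3.141, 0.0, 2.917]
contact_force: [0.8, -0.3, -8.0]
opening: 0.23
```

Emit:
step_arm:
  deltas:
    - {"translation":[0,0,0.1],"rot":[0,0,0]}
    - {"translation":[0,0,0.2],"rot":[0,0,0]}
    - {"translation":[0,0,0.2],"rot":[0,0,0]}

```text
clock: 7.68
eef_pos: [492.2, -431.5, 263.4]
tcp_rot: [-3.141, 0.001, 2.917]
contact_force: [-2.0, -1.1, -0.8]
opening: 0.235
```

Emit:
step_arm:
  deltas:
    - {"translation":[0,0,0.05],"rot":[0,0,0]}
    - {"translation":[0,0,0.05],"rot":[0,0,0]}
    - {"translation":[0,0,0.05],"rot":[0,0,0]}
    - {"translation":[0,0,0.05],"rot":[0,0,0]}
    - {"translation":[0,0,0.05],"rot":[0,0,0]}
    - {"translation":[0,0,0.05],"rot":[0,0,0]}
  grip: 0

```text
clock: 8.43
eef_pos: [492.1, -431.2, 262.2]
tcp_rot: [-3.142, 0.0, 2.917]
contact_force: [0.2, -0.3, -0.1]
opening: 0.995
```

Emit:
step_arm:
  deltas:
    - {"translation":[0,0,-2],"rot":[0,0,0]}
    - {"translation":[0,0,-5],"rot":[0,0,0]}
    - {"translation":[0,0,-10],"rot":[0,0,0]}
    - {"translation":[0,0,-14],"rot":[0,0,0]}
    - {"translation":[0,0,-18],"rot":[0,0,0]}

```text
clock: 9.05
eef_pos: [491.9, -431.0, 445.4]
tcp_rot: [-3.141, 0.002, 2.917]
contact_force: [0.8, 0.2, 0.1]
opening: 1.003
```

```bash
python3 -c "
from go import *
print(readout.sense()['qpos'],readout.sense()['tcp_rot'],readout.sense()['eef_pos'])
g=imaging.grab_frame('side');f=imaging.grab_frame('top')
crop(g,270,230,190,190,4,'e_s.png');cv2.imwrite('pics/e_t.png',f['image'][:,:,::-1])"
```

```text
[-7.21816514e-01  3.64306011e-01  1.52442398e+00 -1.08418057e-05
  1.25102964e+00 -2.06784186e+00] [-3.14070956e+00  1.60631386e-03  2.91682578e+00] [ 491.86040916 -430.982211    445.42803705]
```

View pics/e_s.png

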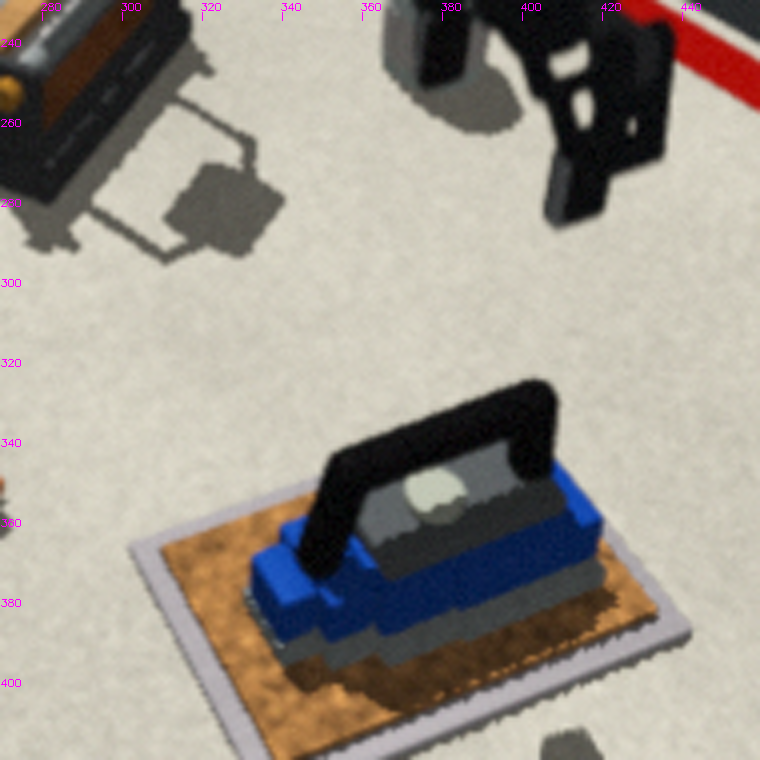

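View pics/e_t.png

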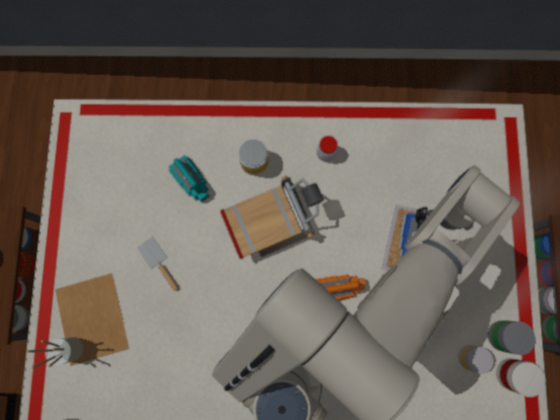

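The iron stands flat inside the cork, with its sole inside the cork edges in the side view. Now I'll fit the arm kinematics so I can plan the tilted hook move under the lip.

Run:
```python
from go import *
from scipy.optimize import least_squares
D=[(.35364,1.63414,np.hypot(242.586,575.737),403.96),(.18207,1.86486,np.hypot(495,143.9),404.9),(.290615,1.875717,np.hypot(533.555,78.212),343.27),(.364306,1.524424,np.hypot(491.86,430.98),445.43)]
def res(p):
    a,L1,L2,hd=p
    o=[]
    for q2,q3,r,z in D: s=q2+q3;o+=[a+L1*np.sin(q2)+L2*np.sin(s)-r,hd+L1*np.cos(q2)+L2*np.cos(s)-z]
    return o
s=least_squares(res,[0,450,450,100]);print(s.x,np.round(s.fun,2))
g=np.load("top0.npy",allow_pickle=True).item()
for n,p,z in(("spat",(152,252),2),("spat tip",(142,240),2),("spat h",(178,289),5),("turq",(188,178),50),("turq low",(205,198),50),("turq low2",(208,194),50),("tin",(252,152),112),("orange",(338,289),50)): print(n,unproj(g,p,z).round())
```

```text
[-35.93625446 608.7647228  492.85509142  32.93943598] [ 0.76  0.46 -3.17  0.84  7.25 -3.56 -4.84  2.25]
spat [427. 450.   2.]
spat tip [468. 487.   2.]
spat h [304. 353.   5.]
turq [677. 330.  50.]
turq low [608. 269.  50.]
turq low2 [622. 259.  50.]
tin [752. 110. 112.]
orange [ 312. -178.   50.]
```

```bash
cat > ik.py <<'E'
from go import *
from scipy.optimize import least_squares
H=np.array([580,-40,85.]);ex=np.array([np.cos(np.radians(24.2)),np.sin(np.radians(24.2)),0]);ey=np.array([-ex[1],ex[0],0]);ez=np.array([0,0,1.])
def pose(th,be,flip=1,sx=0,off=20,along=158,dr=0):
    """tool pose, contact on bar bottom; along= distance TCP->contact on axis; off= axis to bar centre"""
    lip=H+232*(np.cos(th)*ey+np.sin(th)*ez)+sx*ex
    d=-np.cos(be)*ey-np.sin(be)*ez; n=-np.sin(be)*ey+np.cos(be)*ez
    p=lip-n*(off+dr)-d*along
    y=flip*ex; x=np.cross(y,d)
    return p,Ro.from_matrix(np.c_[x,y,d])
a,L1,L2,hd=-36,609,493,33
def fk(q,d=110):
    R=Ro.from_euler('ZYZYZ',[q[0],q[1]+q[2],q[3],q[4],q[5]+np.pi/2])
    r=a+L1*np.sin(q[1])+L2*np.sin(q[1]+q[2]);z=hd+d+L1*np.cos(q[1])+L2*np.cos(q[1]+q[2])
    w=np.array([r*np.cos(q[0]),r*np.sin(q[0]),z]);return w+R.apply([0,0,d]),R
lo=np.array([-2.63,-.92,.06,-1.3,0,-3.02]);hi=np.array([2.63,2.1,2.66,4.44,2.69,3.02])
def ik(p,R,q0):
    def f(q): P,Q=fk(q);return np.r_[(P-p)/10,(Q.inv()*R).as_rotvec()*10]
    s=least_squares(f,np.clip(q0,lo+.01,hi-.01),bounds=(lo,hi));return s.x,s.cost
if __name__=="__main__":
    print(fk(readout.sense()['qpos'])[0])
    for flip in(1,-1):
      for be0 in (.35,.6,.8):
        for th in(0,.5,1.1):
          be=max(be0,th+.3)
          p,R=pose(th,be,flip)
          best=min((ik(p,R,[.5,.3,1.8,q4,1.2,q6]) for q4 in(-1,1,2.5) for q6 in(-2,-.7,.7,2)),key=lambda t:t[1])
          print(flip,round(be,2),th,p.round(),best[0].round(2),round(best[1],3))
E
python3 ik.py
```

```text
Traceback (most recent call last):
  File "ik.py", line 21, in <module>
    print(fk(readout.sense()['qpos'])[0])
          ~~^^^^^^^^^^^^^^^^^^^^^^^^^
  File "ik.py", line 13, in fk
    R=Ro.from_euler('ZYZYZ',[q[0],q[1]+q[2],q[3],q[4],q[5]+np.pi/2])
  File "scipy/spatial/transform/_rotation.pyx", line 1413, in scipy.spatial.transform._rotation.Rotation.from_euler
ValueError: Expected axis specification to be a non-empty string of upto 3 characters, got ZYZYZ
```

```bash
sed -i "s/R=Ro.from_euler('ZYZYZ'.*/R=Ro.from_euler('ZYZ',[q[0],q[1]+q[2],q[3]])*Ro.from_euler('YZ',[q[4],q[5]+np.pi\/2])/" ik.py; python3 ik.py
```

```text
[ 487.61614496 -429.29232292  451.81432399]
1 0.35 0 [421. 313. 120.] [ 0.82  0.7   2.02 -1.07  1.4   1.18] 0.0
1 0.8 0.5 [446. 259. 296.] [ 0.67  0.35  1.98 -0.81  1.19  0.72] 0.0
1 1.4 1.1 [518.  98. 444.] [ 0.22  0.17  1.8  -0.18  1.15 -0.13] 0.0
1 0.6 0 [427. 301. 158.] [ 0.78  0.59  2.03 -0.97  1.21  1.05] 0.0
1 0.8 0.5 [446. 259. 296.] [ 0.67  0.35  1.98 -0.81  1.19  0.72] 0.0
1 1.4 1.1 [518.  98. 444.] [ 0.22  0.17  1.8  -0.18  1.15 -0.13] 0.0
1 0.8 0 [434. 285. 184.] [ 0.72  0.51  2.04 -0.86  1.07  0.92] 0.0
1 0.8 0.5 [446. 259. 296.] [ 0.67  0.35  1.98 -0.81  1.19  0.72] 0.0
1 1.4 1.1 [518.  98. 444.] [ 0.22  0.17  1.8  -0.18  1.15 -0.13] 0.0
-1 0.35 0 [421. 313. 120.] [ 0.82  0.7   2.02 -1.07  1.4  -1.96] 0.0
-1 0.8 0.5 [446. 259. 296.] [ 0.67  0.35  1.98 -0.81  1.19 -2.43] 0.0
-1 1.4 1.1 [518.  98. 444.] [ 0.22  0.17  1.8  -0.18  1.15  3.02] 0.0
-1 0.6 0 [427. 301. 158.] [ 0.78  0.59  2.03 -0.97  1.21 -2.09] 0.0
-1 0.8 0.5 [446. 259. 296.] [ 0.67  0.35  1.98 -0.81  1.19 -2.43] 0.0
-1 1.4 1.1 [518.  98. 444.] [ 0.22  0.17  1.8  -0.18  1.15  3.02] 0.0
-1 0.8 0 [434. 285. 184.] [ 0.72  0.51  2.04 -0.86  1.07 -2.22] 0.0
-1 0.8 0.5 [446. 259. 296.] [ 0.67  0.35  1.98 -0.81  1.19 -2.43] 0.0
-1 1.4 1.1 [518.  98. 444.] [ 0.22  0.17  1.8  -0.18  1.15  3.02] 0.0
```

```bash
python3 -c "
from ik import *
delta((430,330,445),down(114.2))
s=readout.sense()
p,R=pose(0,.6,along=260,dr=20);print(p)
import copy
s2=dict(s);s2['eef_pos']=np.array([430,330,445.]);s2['tcp_rot']=down(114.2).as_euler('xyz');delta(p,R,s2)
q,c=ik(p,R,[.8,.6,2,-1,1.2,1]);print(q,c)"
```

```text
t cm [23.09 72.86 -0.1 ] rot [-0.     0.01   0.924] from [ 492.7 -431.8  449.2] [-3.137  0.008  2.917] t 9.15
[387.67519733 387.9420937  198.79361849]
t cm [ 7.02 -1.49 24.62] rot [ 0.    -0.971  0.   ] from [430. 330. 445.] [3.142 0.    1.993] t 9.15
[ 0.9308441   0.56894601  1.93171754 -0.82971964  1.35684275  1.0069033 ] 2.36284795231488e-29
```

Emit:
step_arm:
  deltas:
    - {"translation":[2,6,0],"rot":[0,0,0.08]}
    - {"translation":[3.5,11.5,0],"rot":[0,0,0.15]}
    - {"translation":[5.3,17,0],"rot":[0,0,0.22]}
    - {"translation":[7,22.5,0],"rot":[0,0,0.29]}
    - {"translation":[9,28,0],"rot":[0,0,0.36]}
    - {"translation":[10.6,33.5,0],"rot":[0,0,0.43]}
    - {"translation":[12.4,39,0],"rot":[0,0,0.5]}
    - {"translation":[14,44.5,0],"rot":[0,0,0.57]}
  grip: 255
  squeeze: 20

```text
clock: 10.15
eef_pos: [454.0, 35.6, 443.0]
tcp_rot: [3.141, 0.001, 2.344]
contact_force: [1.6, -0.0, -0.7]
opening: -0.001
```

```bash
python3 -c "
from ik import *
delta((430,330,445),down(114.2))"
```

```text
t cm [22.74 18.85 -0.21] rot [0.001 0.001 0.351] from [454.   35.6 443. ] [3.141e+00 1.000e-03 2.344e+00] t 10.15
```

Emit:
step_arm:
  deltas:
    - {"translation":[4.5,3.8,0],"rot":[0,0,0.07]}
    - {"translation":[9,7.5,0],"rot":[0,0,0.14]}
    - {"translation":[13.5,11.3,0],"rot":[0,0,0.21]}
    - {"translation":[18,15,0],"rot":[0,0,0.28]}
    - {"translation":[21,17.5,0],"rot":[0,0,0.33]}
    - {"translation":[22.7,18.9,0],"rot":[0,0,0.35]}
    - {"translation":[22.7,18.9,0],"rot":[0,0,0.35]}

```text
clock: 11.02
eef_pos: [430.2, 329.3, 442.5]
tcp_rot: [3.141, -0.0, 1.999]
contact_force: [-0.8, -0.6, -0.2]
opening: 0.001
```

```bash
python3 -c "
from ik import *
p,R=pose(0,.6,along=260,dr=20);delta(p,R)
f=imaging.grab_frame('top');np.save('top1.npy',f,allow_pickle=True);crop(f,370,190,90,100,6,'f_t.png');crop(f,210,160,120,110,5,'f_p.png')"
```

```text
t cm [ 7.09 -1.44 24.37] rot [ 0.003 -0.971  0.005] from [430.2 329.3 442.5] [ 3.141 -0.     1.999] t 11.025
```

View pics/f_t.png

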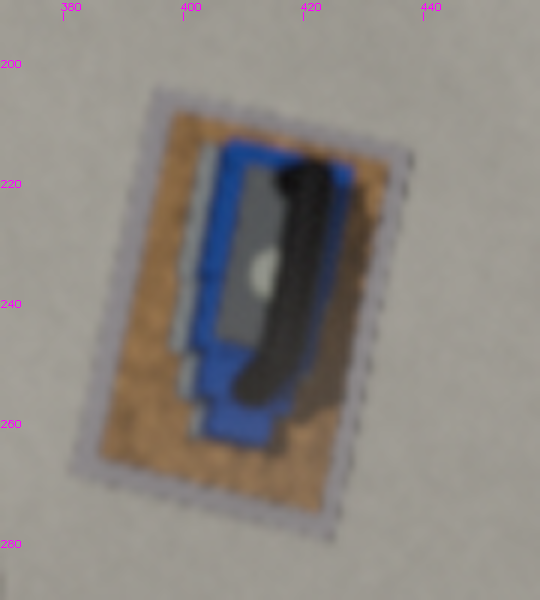

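View pics/f_p.png

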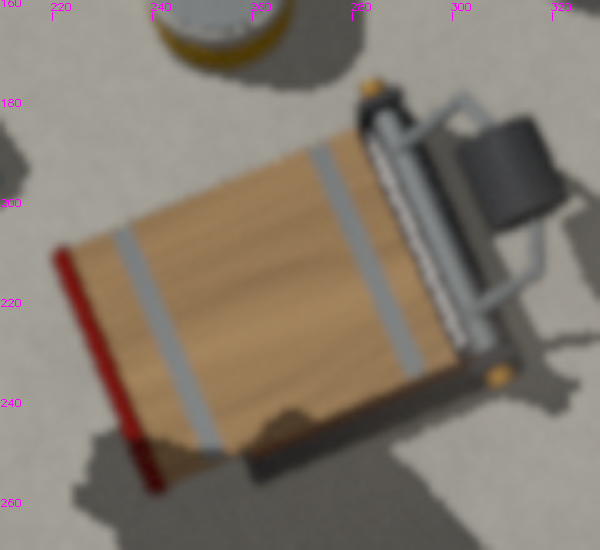

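Run:
```python
from h import *
f=np.load("top1.npy",allow_pickle=True).item()
x,y,yaw=478,-427.2,np.radians(167)
L=np.linspace(0,1,40)[:,None]
S=[((-85,-43,0),(-85,43,0)),((-85,43,0),(0,43,0)),((-85,-43,0),(0,-43,0)),((80,-20,0),(80,20,0)),((-60,-11,98),(40,-11,98)),((-60,11,98),(40,11,98)),((40,-11,98),(40,11,98)),((-60,-11,98),(-60,11,98))]
P=np.vstack([np.array(a)+(np.array(b)-np.array(a))*L for a,b in S])
c,s=np.cos(yaw),np.sin(yaw);P=np.c_[x+c*P[:,0]-s*P[:,1],y+s*P[:,0]+c*P[:,1],12+P[:,2]]
crop(f,370,190,90,100,6,"g_t.png",proj(f,P))
```

```text
(no output)
```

View pics/g_t.png

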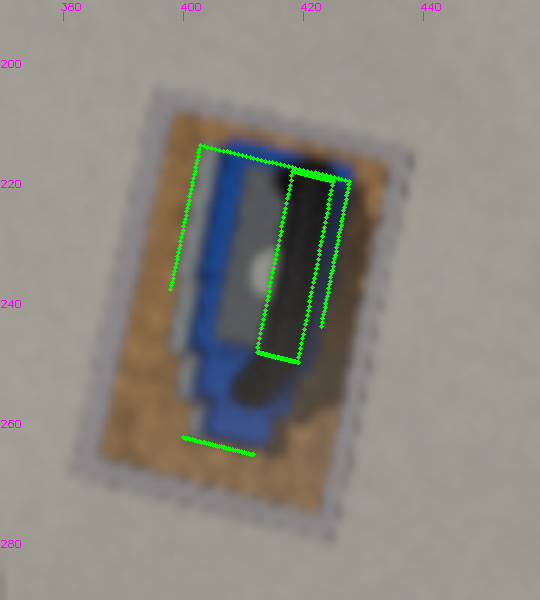

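The iron is within a few mm of the middle of the cork, with a yaw error of about 3°. Next is the tilted pre-approach.

Emit:
step_arm:
  deltas:
    - {"translation":[1,-0.2,3.5],"rot":[0,-0.14,0]}
    - {"translation":[2,-0.4,7],"rot":[0,-0.28,0]}
    - {"translation":[3,-0.6,10.5],"rot":[0,-0.42,0]}
    - {"translation":[4,-0.8,14],"rot":[0,-0.56,0]}
    - {"translation":[5,-1.0,17.5],"rot":[0,-0.7,0]}
    - {"translation":[6,-1.2,21],"rot":[0,-0.84,0]}
    - {"translation":[7.1,-1.4,24.4],"rot":[0,-0.97,0.005]}
    - {"translation":[7.1,-1.4,24.4],"rot":[0,-0.97,0.005]}

```text
clock: 12.08
eef_pos: [388.0, 386.2, 195.7]
tcp_rot: [-3.135, 0.972, 1.998]
contact_force: [-0.1, 0.3, 0.2]
opening: 0.002
```

```bash
python3 -c "
from ik import *
p,R=pose(0,.6,along=260,dr=20);delta(p,R)
p,R=pose(0,.6,along=158,dr=20);delta(p,R)
p,R=pose(0,.6,along=158,dr=0);delta(p,R)
print(readout.sense()['qpos'])
g=imaging.grab_frame('side');f=imaging.grab_frame('top')
crop(g,130,100,190,150,4,'h_s.png');crop(f,130,140,180,150,4,'h_t.png')"
```

```text
t cm [-0.16  0.04 -0.31] rot [-0.002  0.002  0.003] from [388.  386.2 195.7] [-3.135  0.972  1.998] t 12.075
t cm [-0.15  0.06  9.89] rot [-0.002  0.002  0.003] from [388.  386.2 195.7] [-3.135  0.972  1.998] t 12.075
t cm [-2.15  0.06  9.89] rot [-0.002  0.002  0.003] from [388.  386.2 195.7] [-3.135  0.972  1.998] t 12.075
[ 0.99625841  0.70714604  1.80839632 -0.78377494  1.37702381  1.0421883 ]
```

View pics/h_s.png

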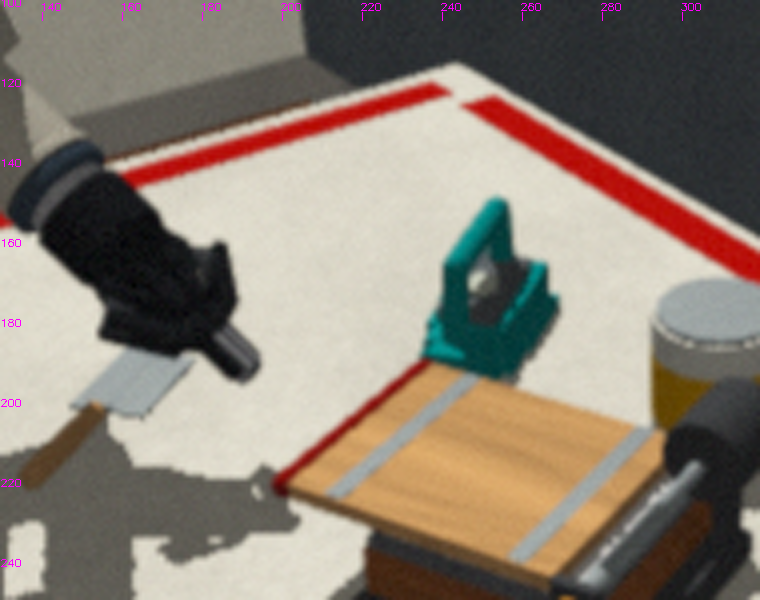

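View pics/h_t.png

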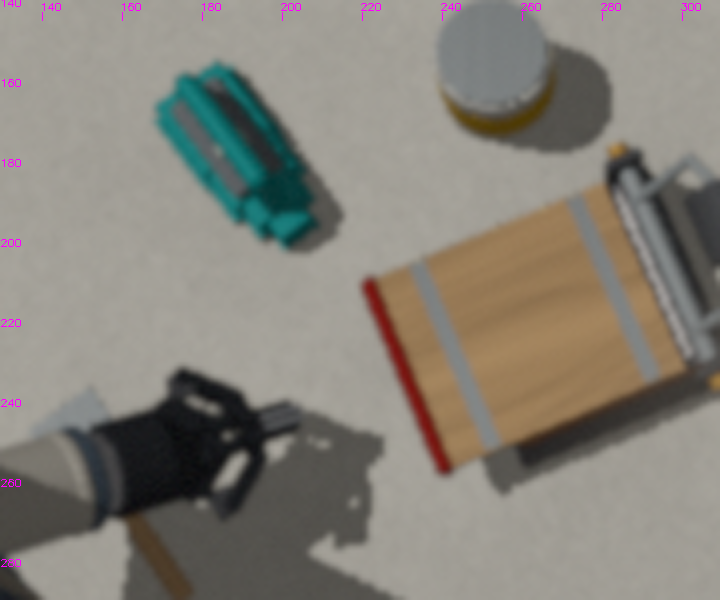

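Emit:
step_arm:
  deltas:
    - {"translation":[0,0,3],"rot":[0,0,0]}
    - {"translation":[-0.1,0,6],"rot":[0,0,0]}
    - {"translation":[-0.1,0,9],"rot":[0,0,0]}
    - {"translation":[-0.1,0,9.9],"rot":[0,0,0]}
    - {"translation":[-0.1,0,9.9],"rot":[0,0,0]}

```text
clock: 12.8
eef_pos: [423.0, 312.0, 144.5]
tcp_rot: [3.135, 0.968, 1.985]
contact_force: [0.6, 0.2, -0.8]
opening: -0.001
```

```bash
python3 -c "
from ik import *
p,R=pose(0,.6,along=158,dr=0);delta(p,R)
s=readout.sense();print(s['contact_force'])
g=imaging.grab_frame('side');f=imaging.grab_frame('top')
crop(g,150,120,150,130,5,'i_s.png');crop(f,170,170,120,110,5,'i_t.png')"
```

```text
t cm [-1.75 -0.1   0.22] rot [ 0.001 -0.002 -0.004] from [423.  312.  144.5] [3.135 0.968 1.985] t 12.8
[ 0.60731437  0.21383754 -0.83362058]
```

View pics/i_s.png

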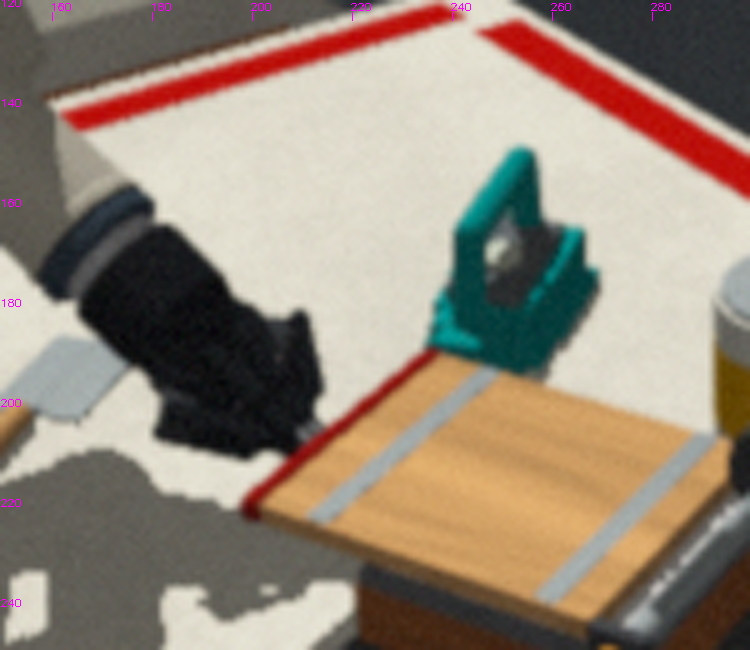

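View pics/i_t.png

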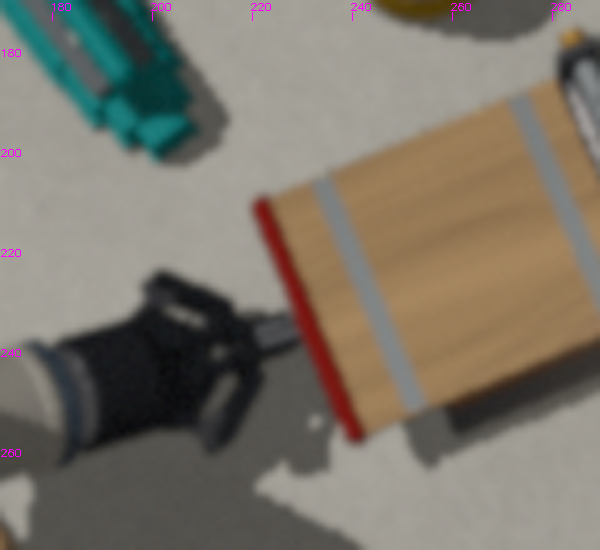

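The fingers are beneath the bar at about (230,237) in the top view. Now I'll print the lift rows.

```bash
cat > rows.py <<'E'
from ik import *
import sys
def be(th,b0=.6,m=.25): return max(b0,th+m)
def rows(t0,t1,n=8,along=158,dr=0,m=.25):
    s=readout.sense();R0=Ro.from_euler('xyz',s["tcp_rot"])
    print("f",s["contact_force"].round(1),s["clock"],s["eef_pos"].round(1))
    for th in np.linspace(t0,t1,n+1)[1:]:
        p,R=pose(th,be(th,m=m),along=along,dr=dr)
        print(round(th,2),(R0.inv().apply(p-s["eef_pos"])/10).round(1).tolist(),(R0.inv()*R).as_rotvec().round(2).tolist())
if __name__=="__main__": rows(float(sys.argv[1]),float(sys.argv[2]),int(sys.argv[3]) if len(sys.argv)>3 else 8)
E
python3 rows.py 0 .3
```

```text
f [-0.8  0.2  0.7] 12.9 [422.7 312.9 144.3]
0.04 [-2.5, -0.1, -0.2] [0.0, -0.0, -0.0]
0.08 [-3.3, -0.1, -0.6] [0.0, -0.0, -0.0]
0.11 [-4.1, -0.1, -1.1] [0.0, -0.0, -0.0]
0.15 [-4.8, -0.1, -1.5] [0.0, -0.0, -0.0]
0.19 [-5.6, -0.1, -1.8] [0.0, -0.0, -0.0]
0.22 [-6.4, -0.1, -2.2] [0.0, -0.0, -0.0]
0.26 [-7.2, -0.1, -2.5] [0.0, -0.0, -0.0]
0.3 [-8.1, -0.1, -2.7] [0.0, -0.0, -0.0]
```

Emit:
step_arm:
  deltas:
    - {"translation":[-0.6,-0.1,0.1],"rot":[0,0,0]}
    - {"translation":[-1.1,-0.1,0.2],"rot":[0,0,0]}
    - {"translation":[-1.5,-0.1,0.2],"rot":[0,0,0]}
    - {"translation":[-1.8,-0.1,0.2],"rot":[0,0,0]}
    - {"translation":[-1.8,-0.1,0.2],"rot":[0,0,0]}

```text
clock: 13.52
eef_pos: [426.3, 300.9, 156.9]
tcp_rot: [3.137, 0.97, 1.989]
contact_force: [0.4, 0.0, 0.8]
opening: -0.0
```

```bash
python3 rows.py 0 .3
```

```text
f [0.4 0.  0.8] 13.525 [426.3 300.9 156.9]
0.04 [-0.8, 0.0, -0.5] [0.0, -0.0, -0.0]
0.08 [-1.5, 0.0, -1.0] [0.0, -0.0, -0.0]
0.11 [-2.3, 0.1, -1.4] [0.0, -0.0, -0.0]
0.15 [-3.1, 0.1, -1.8] [0.0, -0.0, -0.0]
0.19 [-3.9, 0.1, -2.1] [0.0, -0.0, -0.0]
0.22 [-4.7, 0.1, -2.5] [0.0, -0.0, -0.0]
0.26 [-5.5, 0.1, -2.8] [0.0, -0.0, -0.0]
0.3 [-6.3, 0.1, -3.0] [0.0, -0.0, -0.0]
```

Emit:
step_arm:
  deltas:
    - {"translation":[-0.4,0,-0.3],"rot":[0,0,0]}
    - {"translation":[-0.8,0,-0.5],"rot":[0,0,0]}
    - {"translation":[-1.2,0,-0.8],"rot":[0,0,0]}
    - {"translation":[-1.5,0,-1.0],"rot":[0,0,0]}
    - {"translation":[-1.9,0,-1.2],"rot":[0,0,0]}
    - {"translation":[-2.3,0,-1.4],"rot":[0,0,0]}
    - {"translation":[-2.7,0,-1.6],"rot":[0,0,0]}
    - {"translation":[-3.1,0,-1.8],"rot":[0,0,0]}

```text
clock: 14.52
eef_pos: [427.3, 299.0, 192.8]
tcp_rot: [3.136, 0.969, 1.989]
contact_force: [-4.1, 5.8, -1.3]
opening: -0.004
```

```bash
python3 rows.py .15 .45;python3 -c "
from h import *
g=imaging.grab_frame('side');crop(g,150,120,150,130,5,'j_s.png')"
```

```text
f [-4.1  5.8 -1.3] 14.525 [427.3 299.  192.8]
0.19 [-0.8, 0.0, -0.3] [0.0, -0.0, -0.0]
0.22 [-1.6, 0.0, -0.6] [0.0, -0.0, -0.0]
0.26 [-2.4, 0.0, -0.9] [0.0, -0.0, -0.0]
0.3 [-3.2, 0.0, -1.2] [0.0, -0.0, -0.0]
0.34 [-4.1, 0.0, -1.4] [0.0, -0.0, -0.0]
0.38 [-5.3, 0.1, -1.7] [0.0, 0.02, -0.0]
0.41 [-6.8, 0.1, -1.9] [0.0, 0.06, -0.0]
0.45 [-8.2, 0.1, -2.1] [0.0, 0.1, -0.0]
```

View pics/j_s.png

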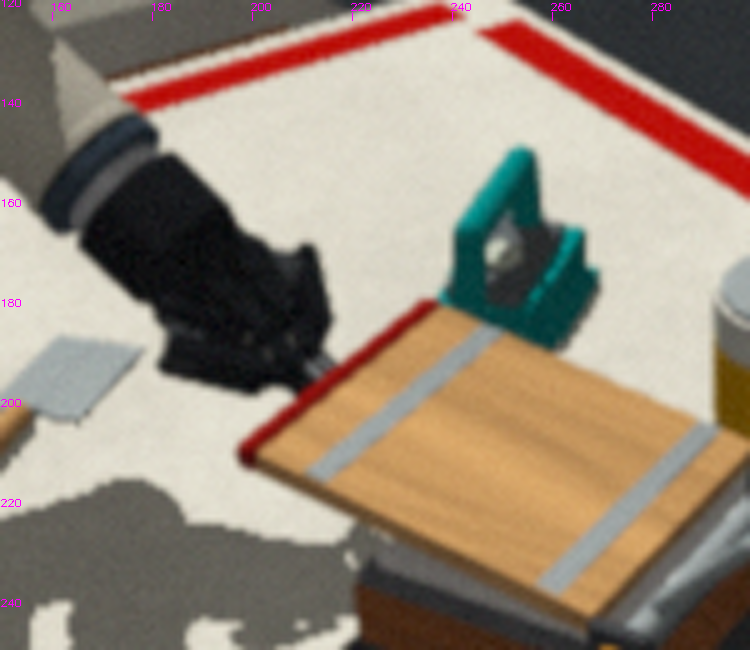

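The board is opening: the lip's near end has risen to (198,211). The contact force is about 7 N, so I'll continue.

Emit:
step_arm:
  deltas:
    - {"translation":[-0.8,0,-0.3],"rot":[0,0,0]}
    - {"translation":[-1.6,0,-0.6],"rot":[0,0,0]}
    - {"translation":[-2.4,0,-0.9],"rot":[0,0,0]}
    - {"translation":[-3.2,0,-1.2],"rot":[0,0,0]}
    - {"translation":[-4.1,0,-1.4],"rot":[0,0,0]}
    - {"translation":[-5.3,0,-1.7],"rot":[0,0.02,0]}
    - {"translation":[-6.8,0,-1.9],"rot":[0,0.06,0]}
    - {"translation":[-8.2,0,-2.1],"rot":[0,0.1,0]}

```text
clock: 15.58
eef_pos: [439.1, 271.3, 272.9]
tcp_rot: [3.138, 0.869, 1.99]
contact_force: [-0.8, 0.0, -1.7]
opening: -0.001
```

```bash
python3 rows.py .45 .7;python3 -c "
from h import *
g=imaging.grab_frame('side');crop(g,150,100,150,150,4,'k_s.png')"
```

```text
f [-0.8  0.  -1.7] 15.575 [439.1 271.3 272.9]
0.48 [-1.1, 0.1, -0.3] [0.0, 0.03, -0.0]
0.51 [-2.3, 0.1, -0.5] [0.0, 0.06, -0.0]
0.54 [-3.5, 0.1, -0.6] [0.0, 0.09, -0.0]
0.57 [-4.7, 0.1, -0.7] [0.0, 0.12, -0.0]
0.61 [-5.9, 0.1, -0.8] [0.0, 0.15, -0.0]
0.64 [-7.2, 0.1, -0.8] [0.0, 0.19, -0.0]
0.67 [-8.4, 0.1, -0.8] [0.0, 0.22, -0.0]
0.7 [-9.6, 0.1, -0.8] [0.0, 0.25, -0.0]
```

View pics/k_s.png

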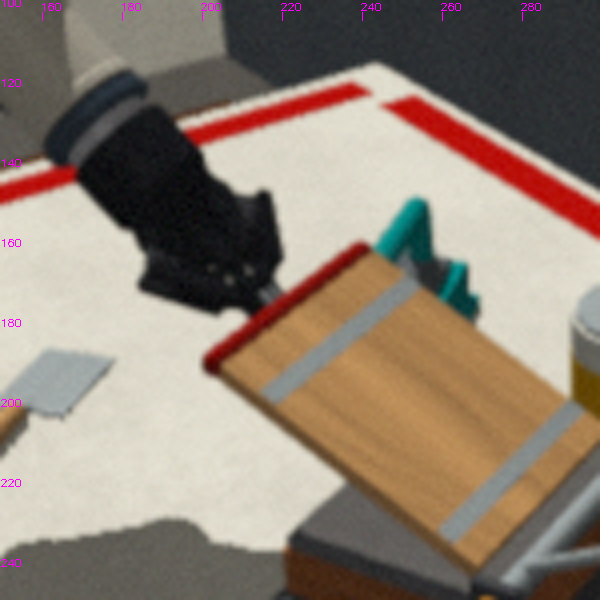

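Emit:
step_arm:
  deltas:
    - {"translation":[-1.1,0.1,-0.3],"rot":[0,0.03,0]}
    - {"translation":[-2.3,0.1,-0.5],"rot":[0,0.06,0]}
    - {"translation":[-3.5,0.1,-0.6],"rot":[0,0.09,0]}
    - {"translation":[-4.7,0.1,-0.7],"rot":[0,0.12,0]}
    - {"translation":[-5.9,0.1,-0.8],"rot":[0,0.15,0]}
    - {"translation":[-7.2,0.1,-0.8],"rot":[0,0.19,0]}
    - {"translation":[-8.4,0.1,-0.8],"rot":[0,0.22,0]}
    - {"translation":[-9.6,0.1,-0.8],"rot":[0,0.25,0]}

```text
clock: 16.62
eef_pos: [462.8, 220.7, 351.4]
tcp_rot: [3.138, 0.619, 1.991]
contact_force: [0.2, 0.4, -0.5]
opening: -0.001
```

```bash
python3 rows.py .7 .86;python3 -c "
from h import *
g=imaging.grab_frame('side');crop(g,150,70,150,180,4,'l_s.png')"
```

```text
f [ 0.2  0.4 -0.5] 16.625 [462.8 220.7 351.4]
0.72 [-0.8, 0.0, -0.1] [0.0, 0.02, -0.0]
0.74 [-1.6, 0.0, -0.3] [0.0, 0.04, -0.0]
0.76 [-2.3, 0.0, -0.4] [0.0, 0.06, -0.0]
0.78 [-3.1, 0.0, -0.5] [0.0, 0.08, -0.0]
0.8 [-3.9, 0.0, -0.6] [0.0, 0.1, -0.0]
0.82 [-4.7, 0.0, -0.6] [0.0, 0.12, -0.0]
0.84 [-5.4, 0.0, -0.7] [0.0, 0.14, -0.0]
0.86 [-6.2, 0.0, -0.7] [0.0, 0.16, -0.0]
```

View pics/l_s.png

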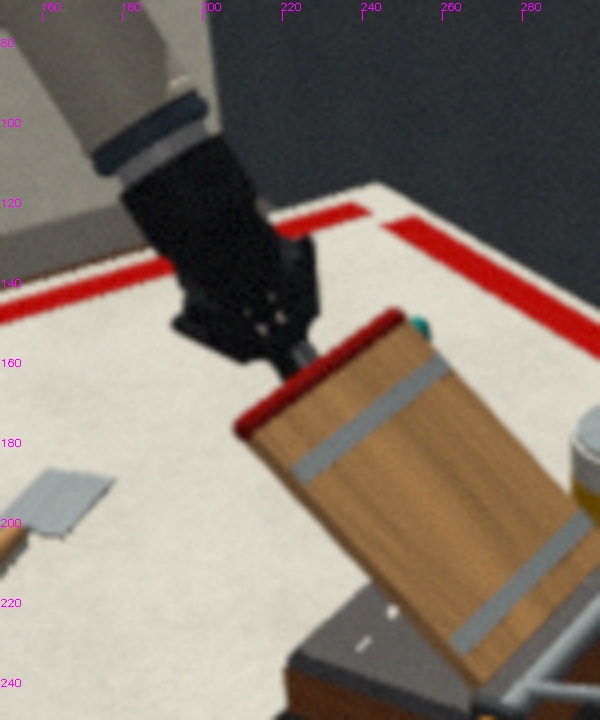

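Emit:
step_arm:
  deltas:
    - {"translation":[-0.8,0,-0.1],"rot":[0,0.02,0]}
    - {"translation":[-1.6,0,-0.3],"rot":[0,0.04,0]}
    - {"translation":[-2.3,0,-0.4],"rot":[0,0.06,0]}
    - {"translation":[-3.1,0,-0.5],"rot":[0,0.08,0]}
    - {"translation":[-3.9,0,-0.6],"rot":[0,0.1,0]}
    - {"translation":[-4.7,0,-0.6],"rot":[0,0.12,0]}
    - {"translation":[-5.4,0,-0.7],"rot":[0,0.14,0]}
    - {"translation":[-6.2,0,-0.7],"rot":[0,0.16,0]}

```text
clock: 17.68
eef_pos: [481.6, 178.6, 392.6]
tcp_rot: [3.139, 0.459, 1.991]
contact_force: [1.1, 0.2, -0.7]
opening: -0.003
```

```bash
python3 rows.py .86 1.0;python3 -c "
from h import *
g=imaging.grab_frame('side');crop(g,150,70,150,180,4,'m_s.png')"
```

```text
f [ 1.1  0.2 -0.7] 17.675 [481.6 178.6 392.6]
0.88 [-0.7, 0.0, -0.2] [0.0, 0.02, -0.0]
0.9 [-1.4, 0.0, -0.3] [0.0, 0.03, -0.0]
0.91 [-2.1, 0.0, -0.4] [0.0, 0.05, -0.0]
0.93 [-2.8, 0.0, -0.5] [0.0, 0.07, -0.0]
0.95 [-3.4, 0.0, -0.6] [0.0, 0.09, -0.0]
0.96 [-4.1, 0.0, -0.7] [0.0, 0.1, -0.0]
0.98 [-4.8, 0.0, -0.7] [0.0, 0.12, -0.0]
1.0 [-5.5, 0.0, -0.8] [0.0, 0.14, -0.0]
```

View pics/m_s.png

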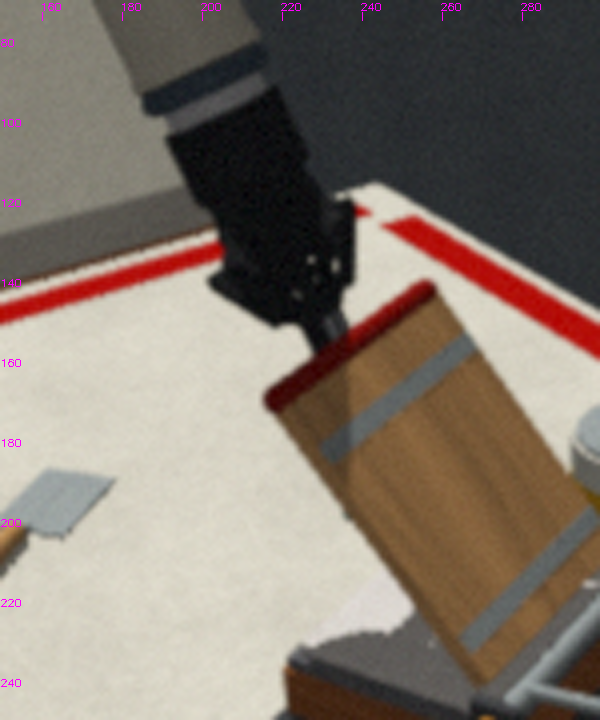

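Emit:
step_arm:
  deltas:
    - {"translation":[-0.7,0,-0.2],"rot":[0,0.02,0]}
    - {"translation":[-1.4,0,-0.3],"rot":[0,0.03,0]}
    - {"translation":[-2.1,0,-0.4],"rot":[0,0.05,0]}
    - {"translation":[-2.8,0,-0.5],"rot":[0,0.07,0]}

```text
clock: 18.23
eef_pos: [491.0, 157.7, 409.4]
tcp_rot: [3.139, 0.389, 1.992]
contact_force: [-0.9, -0.1, -0.3]
opening: 0.0
```

```bash
python3 -c "
from ik import *
g=imaging.grab_frame('side');crop(g,150,70,150,180,4,'n_s.png')
for th in (.7,.8,.85,.9,.95,1,1.05,1.1): print(th,proj(g,[H+232*(np.cos(th)*ey+np.sin(th)*ez)+s*89*ex for s in(-1,1)]).round(1).tolist())
";python3 rows.py .93 1.06
```

```text
0.7 [[210.4, 178.6], [251.2, 148.7]]
0.8 [[214.9, 174.0], [255.8, 144.1]]
0.85 [[217.5, 171.9], [258.4, 142.0]]
0.9 [[220.3, 170.0], [261.2, 140.1]]
0.95 [[223.3, 168.3], [264.1, 138.4]]
1 [[226.4, 166.7], [267.2, 136.8]]
1.05 [[229.7, 165.4], [270.4, 135.4]]
1.1 [[233.2, 164.2], [273.8, 134.2]]
f [ 0.5 -0.5  0.9] 18.275 [491.3 157.3 410. ]
0.95 [-0.5, 0.0, -0.1] [0.0, 0.01, -0.0]
0.96 [-1.1, 0.0, -0.2] [0.0, 0.03, -0.0]
0.98 [-1.8, 0.0, -0.3] [0.0, 0.05, -0.0]
1.0 [-2.4, 0.0, -0.4] [0.0, 0.06, -0.0]
1.01 [-3.0, 0.0, -0.5] [0.0, 0.08, -0.0]
1.03 [-3.6, 0.0, -0.6] [0.0, 0.09, -0.0]
1.04 [-4.3, 0.0, -0.6] [0.0, 0.11, -0.0]
1.06 [-4.9, 0.0, -0.7] [0.0, 0.13, -0.0]
```

View pics/n_s.png

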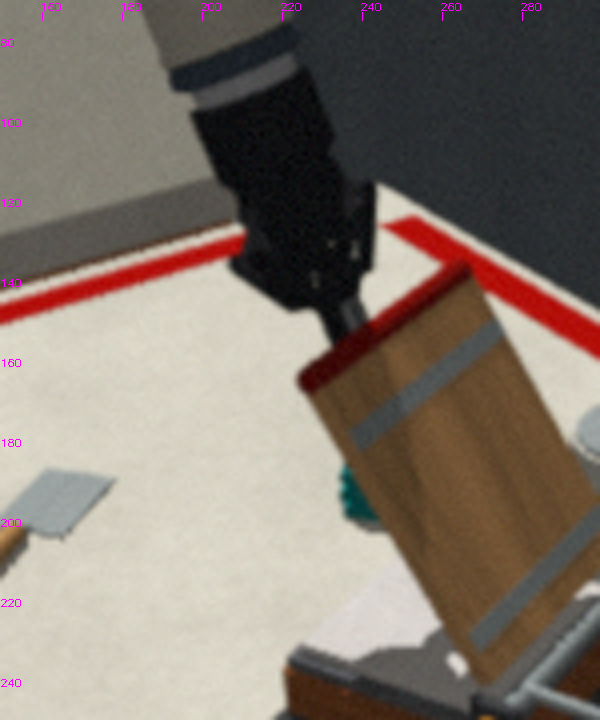

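The near end of the lip is at (226,165), which gives an angle of about 1.0, ahead of the finger at about 0.93. It seems to be going over, so I'll hold still and look.

Emit:
step_arm:
  deltas:
    - {"translation":[0,0,0],"rot":[0,0,0]}
    - {"translation":[0,0,0],"rot":[0,0,0]}
    - {"translation":[0,0,0],"rot":[0,0,0]}
    - {"translation":[0,0,0],"rot":[0,0,0]}

```text
clock: 18.77
eef_pos: [490.7, 158.2, 409.1]
tcp_rot: [3.139, 0.39, 1.992]
contact_force: [-0.0, 0.2, -0.7]
opening: -0.004
```

```bash
python3 -c "
from ik import *
g=imaging.grab_frame('side');crop(g,150,70,200,180,4,'p_s.png')
print(readout.sense()['contact_force'])"
```

```text
[-0.05878108  0.28037639  0.49784674]
```

View pics/p_s.png

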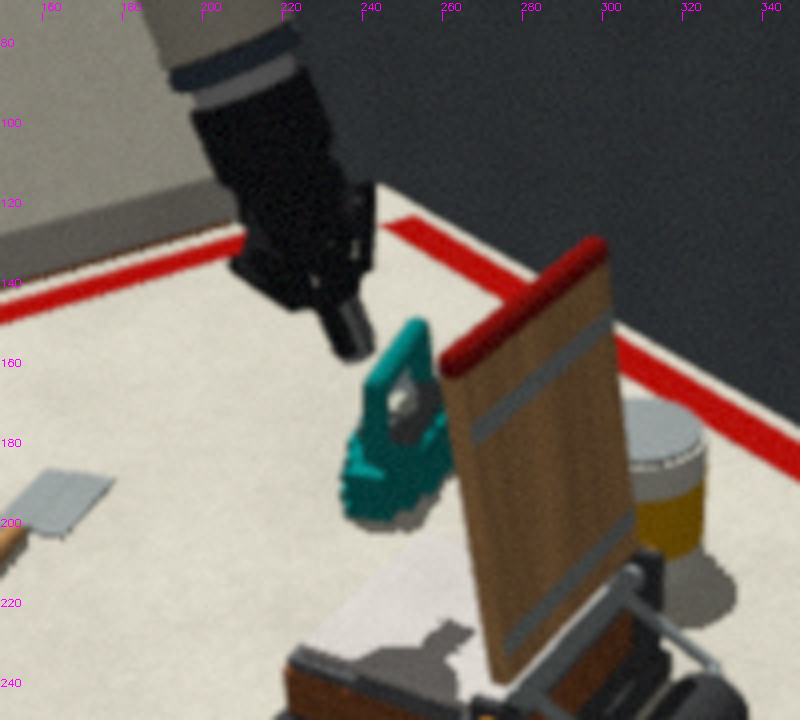

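The board has gone over on its own and is standing open, clear of the fingers. I'll back away and check.

Emit:
step_arm:
  deltas:
    - {"translation":[1,0,-1],"rot":[0,0,0]}
    - {"translation":[3,0,-3],"rot":[0,0,0]}
    - {"translation":[5,0,-5],"rot":[0,0,0]}
    - {"translation":[7,0,-6],"rot":[0,0,0]}
    - {"translation":[8,0,-7],"rot":[0,0,0]}
    - {"translation":[8,0,-7],"rot":[0,0,0]}
    - {"translation":[8,0,-7],"rot":[0,0,0]}
    - {"translation":[8,0,-7],"rot":[0,0,0]}

```text
clock: 19.82
eef_pos: [449.7, 249.3, 443.3]
tcp_rot: [3.14, 0.39, 1.991]
contact_force: [-0.3, 0.7, 0.9]
opening: -0.001
```

```bash
python3 -c "
from ik import *
g=imaging.grab_frame('side');f=imaging.grab_frame('top')
for th in(1.38,1.45): print(th,proj(g,[H+232*(np.cos(th)*ey+np.sin(th)*ez)+s*89*ex for s in(-1,1)]).round(1).tolist())
cv2.imwrite('pics/q_s.png',g['image'][:,:,::-1]);cv2.imwrite('pics/q_t.png',f['image'][:,:,::-1]);crop(g,250,120,60,60,8,'q_z.png')
print(readout.sense()['contact_force'])"
```

```text
1.38 [[255.6, 162.1], [295.0, 131.2]]
1.45 [[261.8, 162.7], [300.8, 131.5]]
[0.75330426 0.32060472 1.22629901]
```

View pics/q_s.png

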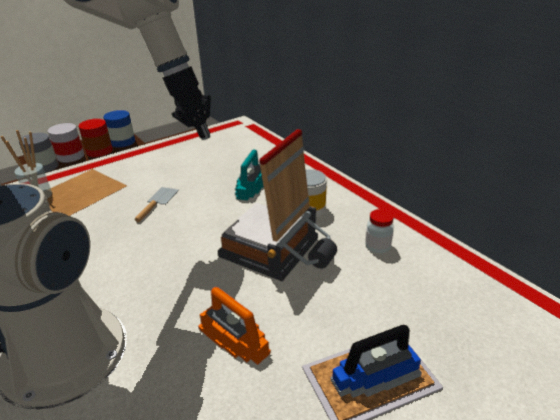

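View pics/q_t.png

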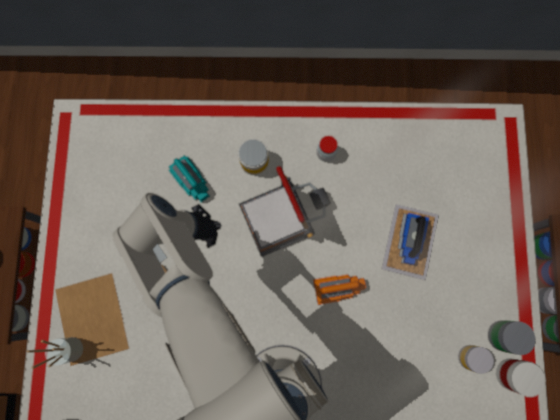

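View pics/q_z.png

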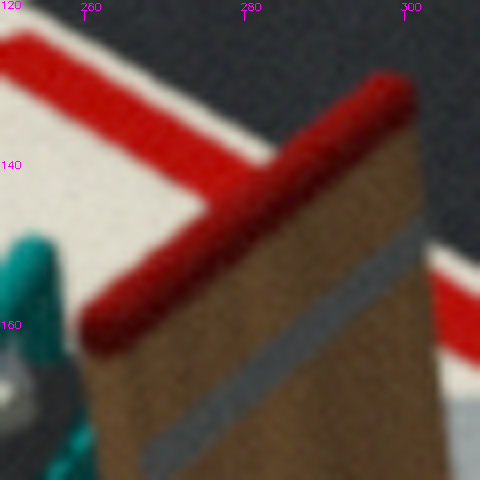

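The lip's near end is at about (262,161), which matches 1.45 rad. The tin, jar and spatula haven't moved, and the iron stands on its rest. Handing in.

```bash
python3 -c "
from rig import ticket
print(ticket.sign_off())"
```

```text
the job is handed in; nothing more can be done
None
```

The job is done and handed in at about 20 s of the 67 s allowed; `sign_off` reports no verdict.

**Iron:** I gripped it by its handle near its balance point, set it down gently on the cork rest and let it go. The top-view overlay put it a few mm from the middle of the rest, about 3° off line, and it looked flat.

**Board:** I lifted it from beneath the red edge with the closed fingers, without gripping it. The highest contact force I read was about 7 N. It left the fingers at roughly 0.9–1.0 rad and swung over by itself while the arm held still. The last picture matches the 1.45 rad stop.

**Last checks:**
- The arm stood clear of everything, and the wrist force was down at its noise level.
- The tin, the jar and the spatula looked unmoved in the camera pictures.
- I did not see any contact with the counterweight. That and the board's swing speed were not measured.

No check failed. The one disagreement was in my first position estimates: the two cameras differed by about 10 mm on the handle, and I resolved that by fitting both views together before grasping.

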